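# Slide the gearbox shaft home against the end stop of its V-rail

## Task

Two steel shafts lie in V-groove rails on the workshop bench. On the rail that has an upright stop plate at one end, push the shaft along its groove until its end touches the stop, ready for measuring, and leave it lying in the groove against the stop. Do not lift it out of the groove, and leave the shaft on the other rail where it is.

Things in the scene. Friction and masses are not known exactly. Their poses are not given: they have to be found in the camera images.
- shaft: The shaft to push: plain solid steel round bar, 28 mm diameter, 130 mm long, flat ends, 0.45 to 0.7 kg. Origin at the middle of its length on its axis; its x axis runs along the bar and points roughly towards the stop (it can roll about x). It lies in the rail's groove, its axis 37 mm above the bench and 7 mm above the rail's top, so its upper 21 mm stand clear of the rail. At the start its end is 50 to 110 mm short of the stop. It slides when pushed with some 5 to 12 N.
- rail: The grey metal V-rail with the stop, fixed to the bench: 300 mm long (x), 60 mm wide (y), top 30 mm above the bench, with a 90 degree V-groove all along its middle, 26 mm wide at the top and 13 mm deep. Origin at the middle of its underside, on the bench; x runs along the groove towards the stop, z up. The groove is open at the -x end. When the shaft touches the stop, the shaft's middle is at x = +71 mm.
- stop: The end stop, a rigid upright steel plate fixed on the rail's +x end: 14 mm thick (x), 60 mm wide (y), from the rail's top (30 mm above the bench) up to 72 mm above the bench. Origin at the middle of the lower edge of the face that the shaft must touch (x = +136 mm on the rail, 30 mm above the bench); its axes are parallel to the rail's, and the touched face looks to -x.
- other_shaft: The shaft to leave alone: steel, 28 mm diameter over the middle 90 mm with a thinner 18 mm journal, 20 mm long, at each end (130 mm overall). Origin at its middle on its axis, x along it. It lies in the groove of a second rail of the same size which has no stop plate and stands roughly parallel to the first, 140 mm or more away centre to centre, nearer to or farther from the robot.
There are look-alikes about, which are no part of the job. Leave any yellow look-alike of the shaft alone.

How it is judged:
On the way:
1. the shaft's end touches the stop plate (pressing on it, or within 1.5 mm of it) ((contact force between shaft and stop above 0.3 N or x of shaft in the frame of rail above 0.0695 m)), for 0.1 s.
At the end, for the whole second after the job is handed in: The shaft lies at rest in the groove of the rail with the stop (within 10 mm of its seat sideways and in height, within 10 degrees along the groove), its end at the stop (no more than 10 mm gap after having touched it), and the other shaft is within 20 mm of where it was (x of shaft in the frame of rail above 0.061 m and y of shaft in the frame of rail between -0.01 and 0.01 m and z of shaft in the frame of rail below 0.0468 m and angle between the x axis of shaft and the x axis of rail, either way round below 0.17 rad and linear speed of shaft below 0.01 m/s and distance of other_shaft from where it was at the start of the episode below 0.02 m).
It fails at once if the shaft is lifted more than 20 mm out of its groove (z of shaft in the frame of rail above 0.0568 m).
It fails at once if the other shaft is moved more than 20 mm (distance of other_shaft from where it was at the start of the episode above 0.02 m).
It also fails if it takes over 32 s, if anything falls off the work surface, if the arm or the gripper's body presses on something with over 40 N, if the wrist force passes 120 N, or if a joint passes its speed limit or range.

## Robot

A 6-joint arm with a two-finger parallel gripper is mounted at the origin on the work surface. World frame = base frame: x ahead of the robot, y to its left, z up, the work surface at z = 0. Lengths are in m, angles in rad, forces in N, time in s.
With the tool pointing down it reaches from about 0.3 to 0.75 m from the base axis. Payload 8.5 kg.
Tool frame: the origin (TCP) lies midway between the tips of the shut fingers; the grasp point (between the pads) lies 19 mm behind it; z points along the fingers, y is the line along which they close (so a half turn about z gives the same grasp; the last joint's range is limited). The gripper opens to 88 mm and grips with 3 to 60 N. Pads are 18 mm wide; open, the fingers measure 123 mm over their backs; the gripper's body (75 mm by 187 mm) begins 45 mm behind the grasp point.
Start: joints at [1.011, 0.381, 1.297, -0, 1.464, -0.215], TCP at [0.186, 0.518, 0.213] pointing down, gripper open.
Joint ranges: [-3.11, 3.11], [-0.89, 2.33], [0.22, 2.48], [-1.42, 4.56], [0.17, 2.85], [-2.88, 2.88]. Speed limits (rad/s): [2.39, 2.39, 3.14, 3.14, 3.14, 3.14].

## Interface

Orientations are given as a unit quaternion [x, y, z, w].
In Python, from plant import robot gives the robot as it stands.
- The arm moves only by the tool servo_tool, never from a script. Its arguments are lists of equal length, an entry for each row: "claw": the gripper command: -1 is shut, 1 is fully open, values between are in proportion; "dp": the shift along the tool's x, y, z normalised to -1 to 1, where 1 is 1 m, a list of three; "delta_rot": the turn, a rotation vector about the tool's x, y, z normalised to -1 to 1, where 1 is 360 degrees, a list of three. A call has 1 to 8 rows; each row is the pose to reach, as a shift and turn from the pose commanded when the call began, along the tool's axes at that moment, turning the shorter way round; what a row does not reach only later rows make up. A row lasts 1/12 s, in which the tool goes at most 41.7 mm and 7.16 degrees, less where a joint would pass 70% of its speed; a pose out of reach is approached as far as the arm can. A call with a number of a shift or a turn outside -1 to 1 is refused whole. A call with a gripper value outside its range is refused whole. The fingers move at their own pace and stop on an object; "newtons" is the grip in N (left out, the last holds). Time passes only in rows, so rows that repeat a pose let the fingers close. It gives the time, the measured TCP pose, the force, the opening and the grip force at its end, in the units of the state.
- robot.get_obs(): the state, without advancing time (a new reading comes with each control period).
- robot.capture(name): name is "scene" or "top" or "wrist"; returns a dict with "image" (480x640x3 uint8, blue, green, red), "camera_matrix" (3x3 intrinsics, pixels), "pose" (4x4, takes a point from camera to world coordinates); the wrist camera has in their place "tool_from_camera" (4x4, takes a point from camera to tool coordinates, whose origin is the TCP and whose axes are the flange's). Camera axes: x right, y up, looking along -z (the intrinsics and any distortion apply to the point x, -y, -z); pixel columns grow to the right and rows downward; lengths in m; the calibration is good to about 2 mm. A picture is of the moment at which its call begins: read the wrist's pose just before it. There is no depth.
- robot.job_done(): hands the job in; it is judged then, once.
The state is a dict: "time_s": time; "joint_positions": joint angles; "dq": joint speeds; "joint_efforts": joint torques, N m; "tcp_pos": TCP position; "tcp_rot": TCP orientation; "ft_force": force on the tool from outside, world axes, zero at the start; "moment": the same for the moment, N m; "width": finger opening in m; "gripper_force": force on a finger pad.
Only numpy, scipy, OpenCV 4.12 (cv2) and the standard library are available. Lean on these libraries where they do the work, as an engineer would, in place of code of your own. Each camera call takes 0.05 s, during which the arm holds its last target. There are 200 camera calls.

## Working session

There is one attempt and no reset: what is moved stays moved. The work goes in short steps, Python scripts to look and compute and a tool call to move; the robot and the scene stay as the last step left them, time stands still between calls to the robot, and variables do not carry over. Pictures are saved under pics/ and viewed, at most 10 in all, crops included, and the job is handed in when it is done.

Besides the shell and the picture viewer there is one more tool, called as a command line: name --argument value ..., lists and objects as JSON in quotes. servo_tool: Moves the arm, as the interface text tells. Scaled input: -1 to 1 covers 1 m each way for a shift and 360 degrees each way for a turn. Its arguments: {"type":"object","properties":{"claw":{"type":"array"},"dp":{"type":"array"},"delta_rot":{"type":"array"},"newtons":{"type":"number"}},"required":["claw","dp","delta_rot"]}

```bash
mkdir -p pics
python3 - <<'E'
from plant import robot
import cv2,numpy as np,pickle
d={}
for n in("scene","top"):
    c=robot.capture(n);d[n]=c;cv2.imwrite(f"pics/{n}0.png",c["image"])
    print(n,np.round(c["camera_matrix"],1).tolist(),np.round(c["pose"],3).tolist(),[k for k in c])
pickle.dump(d,open("c0.pkl","wb"))
print(robot.get_obs())
E
```

```text
scene [[575.0, 0.0, 325.0], [0.0, 575.0, 243.1], [0.0, 0.0, 1.0]] [[-0.343, -0.677, 0.651, 0.973], [0.939, -0.251, 0.234, 0.166], [0.005, 0.691, 0.722, 0.629], [0.0, 0.0, 0.0, 1.0]] ['image', 'camera_matrix', 'pose']
top [[443.8, 0.0, 316.3], [0.0, 443.8, 245.2], [0.0, 0.0, 1.0]] [[-0.008, 0.987, -0.162, 0.356], [-1.0, -0.011, -0.015, -0.039], [-0.016, 0.162, 0.987, 0.796], [0.0, 0.0, 0.0, 1.0]] ['image', 'camera_matrix', 'pose']
{'time_s': 0.1, 'joint_positions': array([ 1.01067991e+00,  3.81128703e-01,  1.29812742e+00, -7.43421856e-07,
        1.46361109e+00, -2.15288151e-01]), 'dq': array([ 0.00201684, -0.00113096, -0.00156124,  0.00058289,  0.00028046,
       -0.00144741]), 'joint_efforts': array([ 2.55168641e-03, -4.38653111e+01, -2.24911219e+01,  7.14232377e-02,
        3.42198287e-02, -9.61021010e-05]), 'tcp_pos': array([0.18576632, 0.51738683, 0.2121189 ]), 'tcp_rot': array([ 1.71561112e-01,  9.85173273e-01, -5.90123068e-04, -2.40590259e-04]), 'ft_force': array([-0.74442472, -0.25868454, -0.08746574]), 'moment': array([ 0.03873811, -0.00178386, -0.04353614]), 'gripper_force': 0.0, 'width': 0.08771778697381076}
```

View pics/top0.png

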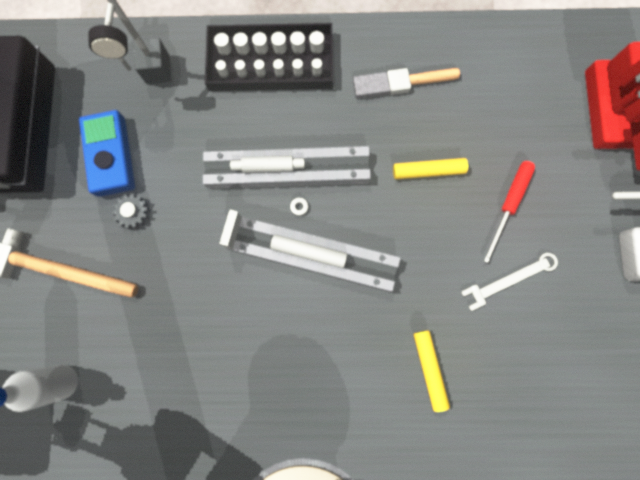

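View pics/scene0.png

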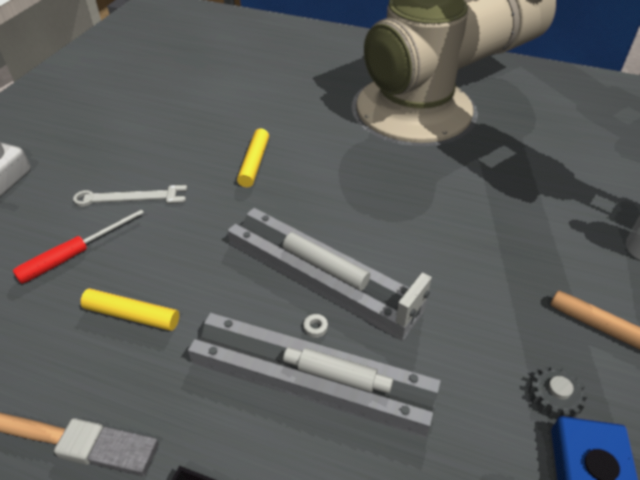

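Top view: the rail with the stop has its stop at about (229,228) and its open end at about (397,275). Candidates for the shaft:
- (309,251): plain bar on the rail with the stop. This is the target.
- (267,164): bar with journals on the rail without a stop. Leave alone.
- (431,168) and (432,371): yellow look-alikes. Leave alone.

```bash
cat > h.py <<'E'
import numpy as np,cv2
def ray(c,uv,z,P=None):
    P=c["pose"] if P is None else P;K=c["camera_matrix"]
    uv=np.atleast_2d(uv).astype(float)
    d=np.c_[(uv[:,0]-K[0,2])/K[0,0],-(uv[:,1]-K[1,2])/K[1,1],-np.ones(len(uv))]@P[:3,:3].T
    return P[:3,3]+d*((z-P[2,3])/d[:,2])[:,None]
E
python3 - <<'E'
import pickle,cv2,numpy as np
from h import ray
d=pickle.load(open("c0.pkl","rb"));c=d["top"];im=c["image"]
x0,y0,x1,y1=210,195,410,300
cv2.imwrite("pics/crop.png",cv2.resize(im[y0:y1,x0:x1],None,fx=4,fy=4,interpolation=cv2.INTER_CUBIC))
g=im.max(2)[y0:y1,x0:x1]
m=(g>195).astype(np.uint8)
for k in cv2.findContours(m,0,1)[0]:
    if cv2.contourArea(k)<80: continue
    r=cv2.minAreaRect(k);b=cv2.boxPoints(r)+[x0,y0]
    print(cv2.contourArea(k),np.round(b,1).tolist())
    for z in(.037,.072): print(z,np.round(ray(c,b,z),3).tolist())
E
```

```text
105.5 [[375.9, 286.2], [378.1, 277.8], [393.6, 281.6], [391.5, 290.1]]
0.037 [[0.408, -0.129, 0.037], [0.422, -0.133, 0.037], [0.416, -0.159, 0.037], [0.401, -0.155, 0.037]]
0.072 [[0.406, -0.125, 0.072], [0.419, -0.129, 0.072], [0.413, -0.154, 0.072], [0.399, -0.15, 0.072]]
109.5 [[381.0, 262.0], [383.2, 253.3], [399.2, 257.3], [397.0, 266.0]]
0.037 [[0.45, -0.139, 0.037], [0.465, -0.143, 0.037], [0.457, -0.17, 0.037], [0.442, -0.166, 0.037]]
0.072 [[0.445, -0.134, 0.072], [0.46, -0.138, 0.072], [0.453, -0.164, 0.072], [0.438, -0.16, 0.072]]
3062.0 [[245.6, 252.4], [254.0, 220.0], [382.2, 253.1], [373.9, 285.6]]
0.037 [[0.469, 0.095, 0.037], [0.526, 0.081, 0.037], [0.465, -0.141, 0.037], [0.409, -0.125, 0.037]]
0.072 [[0.463, 0.089, 0.072], [0.518, 0.076, 0.072], [0.46, -0.137, 0.072], [0.407, -0.121, 0.072]]
277.5 [[218.5, 243.3], [229.0, 208.5], [237.4, 211.0], [227.0, 245.8]]
0.037 [[0.485, 0.143, 0.037], [0.547, 0.126, 0.037], [0.543, 0.111, 0.037], [0.481, 0.128, 0.037]]
0.072 [[0.479, 0.134, 0.072], [0.538, 0.118, 0.072], [0.534, 0.104, 0.072], [0.475, 0.12, 0.072]]
216.0 [[290.0, 198.0], [307.0, 198.0], [307.0, 214.0], [290.0, 214.0]]
0.037 [[0.565, 0.018, 0.037], [0.565, -0.012, 0.037], [0.536, -0.012, 0.037], [0.536, 0.018, 0.037]]
0.072 [[0.555, 0.015, 0.072], [0.555, -0.013, 0.072], [0.527, -0.013, 0.072], [0.528, 0.015, 0.072]]
```

View pics/crop.png

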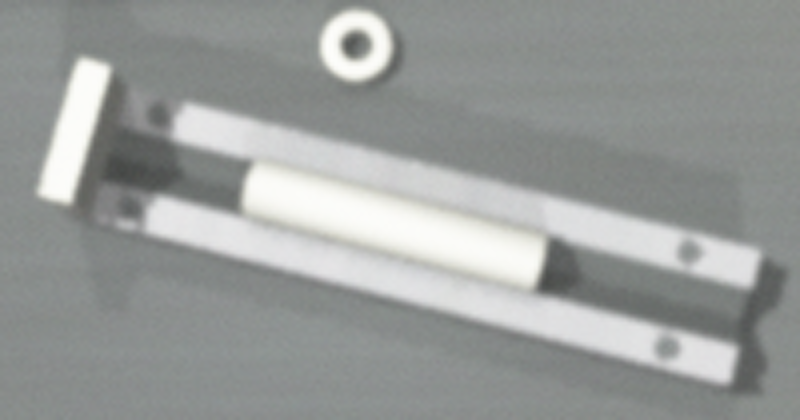

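The crop shows a plain cylinder with no journals on the rail with the stop, with a clear gap to the stop plate. Its far end is at crop (543,263). The plan is to push that end with shut fingers, tool x along the groove.

Run:
```python
import pickle,numpy as np
from h import ray
from scipy.spatial.transform import Rotation as R
from plant import robot
d=pickle.load(open("c0.pkl","rb"));c=d["top"]
f=lambda x,y:(210+x/4-.4,195+y/4-.4)
e=ray(c,[f(543,263),f(246,190)],.04);print("ends",e)
a=e[1]-e[0];print("len",np.hypot(*a[:2]),"ang",np.degrees(np.arctan2(a[1],a[0])))
r=ray(c,[f(762,250),f(185,103),f(730,383),f(150,200)],.03);print(r)
for i in(0,2):
    q=r[i+1]-r[i];print(np.degrees(np.arctan2(q[1],q[0])))
print("rail end mid",(r[0]+r[2])/2)
u=np.array([np.cos(np.radians(74.8)),np.sin(np.radians(74.8)),0])
stop=ray(c,[f(110,65),f(73,205)],.072).mean(0)
print("stop",stop,"gap",(stop-e[1])@u)
o=robot.get_obs();T=R.from_quat(o["tcp_rot"])
g=e[0]-u*.035;g[2]=.12
yaw=np.radians(74.8);Rg=R.from_matrix(np.c_[u,[np.sin(yaw),-np.cos(yaw),0],[0,0,-1]])
print("goal",g,"dp",T.inv().apply(g-o["tcp_pos"]),"rot",(T.inv()*Rg).as_rotvec()/2/np.pi)
```

```text
ends [[ 0.45266016 -0.07749883  0.04      ]
 [ 0.48581682  0.05041884  0.04      ]]
len 0.13214497280507004 ang 75.46855924364304
[[ 0.45867125 -0.17313591  0.03      ]
 [ 0.52690618  0.078987    0.03      ]
 [ 0.40123564 -0.15722764  0.03      ]
 [ 0.48354231  0.09376936  0.03      ]]
74.85617038488085
71.84470427066738
rail end mid [ 0.42995345 -0.16518177  0.03      ]
stop [0.50449331 0.1113995  0.072     ] gap 0.06374412380535673
goal [ 0.44348354 -0.11127441  0.12      ] dp [-0.45508089 -0.50442171  0.09262355] rot [-1.92254456e-04  1.12883084e-04  2.37341077e-01]
```

servo_tool --claw '[-1,-1,-1,-1,-1,-1,-1,-1]' --dp '[[-0.22,-0.24,0],[-0.22,-0.24,0],[-0.22,-0.24,0],[-0.22,-0.24,0],[-0.22,-0.24,0],[-0.22,-0.24,0],[-0.22,-0.24,0],[-0.22,-0.24,0]]' --delta_rot '[[0,0,0.12],[0,0,0.12],[0,0,0.12],[0,0,0.12],[0,0,0.12],[0,0,0.12],[0,0,0.12],[0,0,0.12]]' --newtons 20

```text
time_s: 0.77
tcp_pos: [0.312, 0.2151, 0.2126]
tcp_rot: [0.523, 0.853, -0.0, 0.0]
ft_force: [0.6, 0.5, 0.0]
width: 0.0369
gripper_force: 0.0
```

```bash
cat > go.py <<'E'
import sys,numpy as np
from scipy.spatial.transform import Rotation as R
from plant import robot
yaw=np.radians(75);u=np.array([np.cos(yaw),np.sin(yaw),0])
Rg=R.from_matrix(np.c_[u,[np.sin(yaw),-np.cos(yaw),0],[0,0,-1]])
g=np.array(list(map(float,sys.argv[1:4])))
o=robot.get_obs();T=R.from_quat(o["tcp_rot"])
print(o["time_s"],o["tcp_pos"],o["ft_force"],o["width"])
print("dp",T.inv().apply(g-o["tcp_pos"]).round(4),"rot",((T.inv()*Rg).as_rotvec()/2/np.pi).round(4))
E
python3 go.py .443 -.112 .12
```

```text
0.7667 [0.31203034 0.21509349 0.21260339] [0.64698538 0.46246837 0.02297993] 0.0368732827296877
dp [-0.3509 -0.0316  0.0927] rot [-0.000e+00  1.000e-04  1.166e-01]
```

servo_tool --claw '[-1,-1,-1,-1,-1,-1,-1,-1]' --dp '[[-0.35,-0.032,0.06],[-0.35,-0.032,0.06],[-0.35,-0.032,0.06],[-0.35,-0.032,0.06],[-0.35,-0.032,0.06],[-0.35,-0.032,0.06],[-0.35,-0.032,0.06],[-0.35,-0.032,0.06]]' --delta_rot '[[0,0,0.117],[0,0,0.117],[0,0,0.117],[0,0,0.117],[0,0,0.117],[0,0,0.117],[0,0,0.117],[0,0,0.117]]'

```text
time_s: 1.43
tcp_pos: [0.4341, -0.0898, 0.1561]
tcp_rot: [0.794, 0.608, -0.0, -0.0]
ft_force: [0.4, 0.5, -0.5]
width: 0.0004
gripper_force: 0.0
```

```bash
python3 go.py .443 -.112 .12
```

```text
1.4333 [ 0.43409355 -0.0898298   0.1560822 ] [ 0.40098101  0.48855014 -0.47147752] 0.00037928880611404653
dp [-0.0191  0.0144  0.0361] rot [-0.     -0.     -0.0004]
```

servo_tool --claw '[-1,-1,-1,-1]' --dp '[[-0.019,0.012,0.036],[-0.019,0.012,0.036],[-0.019,0.012,0.036],[-0.019,0.012,0.036]]' --delta_rot '[[0,0,0],[0,0,0],[0,0,0],[0,0,0]]'

```text
time_s: 1.77
tcp_pos: [0.4404, -0.1085, 0.121]
tcp_rot: [0.794, 0.608, 0.0, -0.0]
ft_force: [-0.0, -0.8, 0.1]
width: 0.0003
gripper_force: 0.0
```

```bash
python3 go.py .443 -.112 .12
python3 - <<'E'
from plant import robot
import cv2,pickle
for n in("wrist","top"):
    c=robot.capture(n);cv2.imwrite(f"pics/{n}1.png",c["image"])
    if n=="wrist":c["obs"]=robot.get_obs();pickle.dump(c,open("w1.pkl","wb"))
E
```

```text
1.7667 [ 0.44039242 -0.10851819  0.12095979] [-0.01142249 -0.76384736  0.14135736] 0.0003394221476067012
dp [-0.0027  0.0034  0.001 ] rot [-0.0001 -0.     -0.0002]
```

View pics/wrist1.png

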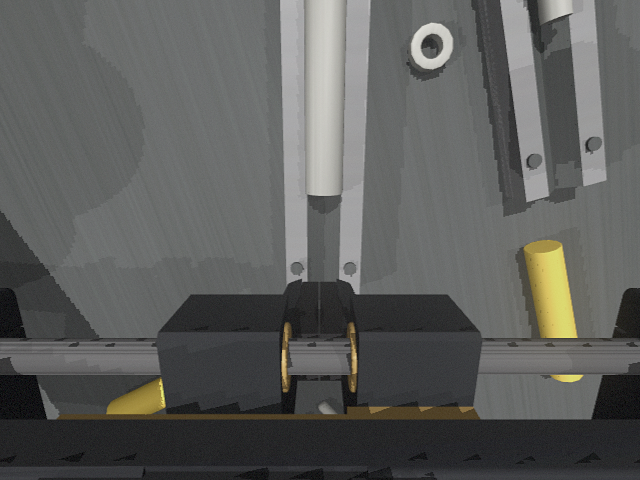

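The wrist view shows the shaft's near end at (324,195). The groove runs almost straight up the image, and the finger seam at (319,290) is about in line with it.

Run:
```python
import pickle,numpy as np
from h import ray
from scipy.spatial.transform import Rotation as R
c=pickle.load(open("w1.pkl","rb"));o=c["obs"]
P=np.eye(4);P[:3,:3]=R.from_quat(o["tcp_rot"]).as_matrix();P[:3,3]=o["tcp_pos"]
P=P@c["tool_from_camera"]
e=ray(c,[(324,195),(324.5,5)],.04,P);print(e)
r=ray(c,[(286,280),(361,280),(279.5,5),(371,5)],.03,P);a=r[:2].mean(0);b=r[2:].mean(0);print(a,b,np.linalg.norm(r[1]-r[0]))
for v in(e[1]-e[0],b-a):print(np.degrees(np.arctan2(v[1],v[0])))
u=np.array([np.cos(np.radians(75)),np.sin(np.radians(75)),0]);n=np.array([u[1],-u[0],0])
for q in(e[0],e[1],a,b):print("tool dx,dy",(q-o["tcp_pos"])@u,(q-o["tcp_pos"])@n)
```

```text
[[ 0.45304818 -0.07715748  0.04      ]
 [ 0.4844788   0.0408023   0.04      ]]
[ 0.43468798 -0.14581739  0.03      ] [0.48600865 0.04396535 0.03      ] 0.06149525416175283
75.08006484897581
74.86810367192996
tool dx,dy 0.03332636181500259 0.003923951392490182
tool dx,dy 0.15540159534482914 0.003753363932450076
tool dx,dy -0.03774599604059679 0.003959847809726829
tool dx,dy 0.1588528247516223 0.004412424048165656
```

servo_tool --claw '[-1,-1,-1,-1,-1,-1,-1]' --dp '[[0,0.004,0.03],[0,0.004,0.05],[0,0.004,0.07],[0,0.004,0.08],[0,0.004,0.085],[0,0.004,0.085],[0,0.004,0.085]]' --delta_rot '[[0,0,0],[0,0,0],[0,0,0],[0,0,0],[0,0,0],[0,0,0],[0,0,0]]'

```text
time_s: 2.45
tcp_pos: [0.4449, -0.1099, 0.0365]
tcp_rot: [0.793, 0.609, 0.0, 0.001]
ft_force: [-0.1, -0.3, 0.8]
width: 0.0006
gripper_force: 0.0
```

```bash
python3 go.py .453 -.0772 .036
```

```text
2.45 [ 0.44493462 -0.1098992   0.03652384] [-0.06191789 -0.29988734  0.79073468] 0.0005671273247650665
dp [ 0.0337 -0.0007  0.0005] rot [ 0.0002  0.0001 -0.0001]
```

servo_tool --claw '[-1,-1,-1,-1,-1,-1,-1,-1]' --dp '[[0.012,0,0],[0.02,0,0],[0.026,0,0],[0.032,0,0],[0.038,0,0],[0.044,0,0],[0.05,0,0],[0.056,0,0]]' --delta_rot '[[0,0,0],[0,0,0],[0,0,0],[0,0,0],[0,0,0],[0,0,0],[0,0,0],[0,0,0]]'

```text
time_s: 3.12
tcp_pos: [0.4592, -0.0555, 0.0356]
tcp_rot: [0.794, 0.608, -0.0, -0.0]
ft_force: [-0.5, 0.0, 0.1]
width: 0.0004
gripper_force: 0.0
```

```bash
python3 go.py .4755 .0068 .036
python3 - <<'E'
from plant import robot
import cv2
c=robot.capture("scene");cv2.imwrite("pics/s2.png",cv2.resize(c["image"][180:380,200:460],None,fx=3,fy=3,interpolation=cv2.INTER_CUBIC))
E
```

```text
3.1167 [ 0.45917872 -0.05554217  0.035587  ] [-0.47585586  0.02887385  0.08089264] 0.00043349030827671093
dp [ 0.0644 -0.0005 -0.0004] rot [-0.     -0.     -0.0002]
```

View pics/s2.png

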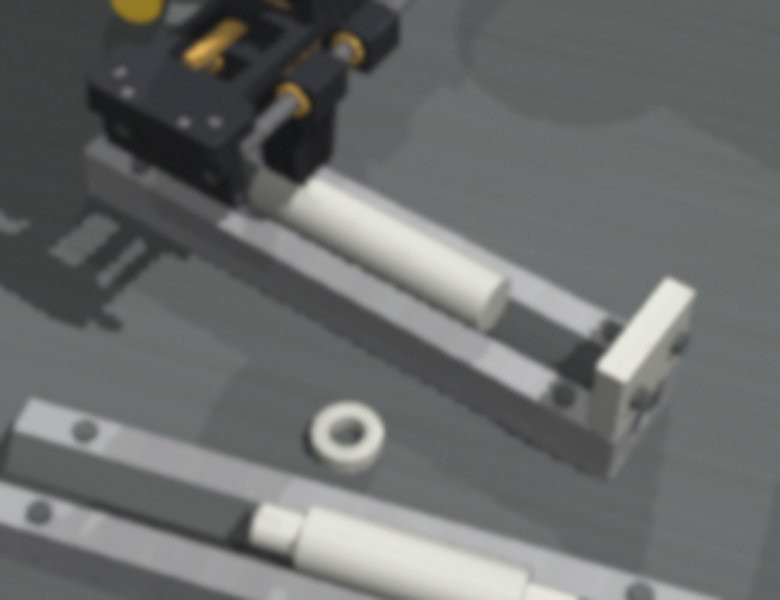

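The gripper sits behind the shaft and the shaft is still in its groove. The crop doesn't tell me how far it moved, so I'll measure that.

Run:
```python
from plant import robot
import cv2,numpy as np
from h import ray
c=robot.capture("scene");im=c["image"]
import pickle;c0=pickle.load(open("c0.pkl","rb"))["scene"]
for i in(c0["image"],im):
    # end face of shaft, brightest row profile along groove
    m=(i.max(2)>195).astype(np.uint8);m[:, :270]=0
    for k in cv2.findContours(m,0,1)[0]:
        x,y,w,h=cv2.boundingRect(k)
        if cv2.contourArea(k)>150 and 225<y<330: print(x,y,w,h,cv2.contourArea(k))
cv2.imwrite("pics/cmp.png",cv2.resize(np.hstack([c0["image"][200:340,220:440],im[200:340,220:440]]),None,fx=1.8,fy=1.8))
cv2.imwrite("pics/w3.png",robot.capture("wrist")["image"])
```

```text
306 315 21 17 252.0
557 293 83 43 549.5
401 274 28 32 276.5
290 234 75 43 355.0
306 315 21 18 264.5
555 291 85 48 848.5
400 273 30 34 346.5
301 240 66 40 683.5
```

View pics/cmp.png

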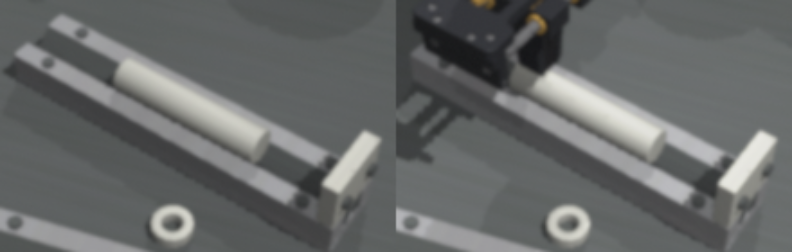

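View pics/w3.png

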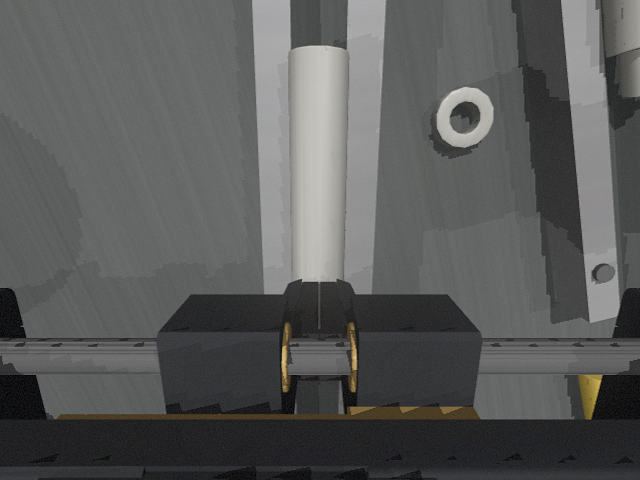

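Run:
```python
from plant import robot
import numpy as np,pickle,cv2
from h import ray
from scipy.spatial.transform import Rotation as R
o=robot.get_obs();c=robot.capture("wrist")
P=np.eye(4);P[:3,:3]=R.from_quat(o["tcp_rot"]).as_matrix();P[:3,3]=o["tcp_pos"]
P=P@c["tool_from_camera"]
print(o["time_s"],o["tcp_pos"],o["ft_force"],P.round(3).tolist())
print("wrist far,near",ray(c,[(319,46),(319,282)],.045,P))
ct=robot.capture("top");cv2.imwrite("pics/top4.png",cv2.resize(ct["image"][195:300,210:410],None,fx=4,fy=4))
c0=pickle.load(open("c0.pkl","rb"))["scene"]
print("scene start/now far end",ray(c0,[(368,276)],.037),ray(c0,[(364.5,282)],.037))
```

```text
3.2667 [ 0.45910516 -0.05573746  0.03553253] [-1.07854392  0.03680351 -0.56095452] [[0.966, 0.25, 0.069, 0.477], [-0.259, 0.931, 0.257, 0.01], [-0.0, -0.266, 0.964, 0.208], [0.0, 0.0, 0.0, 1.0]]
wrist far,near [[ 0.48738964  0.04939691  0.045     ]
 [ 0.4596388  -0.05417606  0.045     ]]
scene start/now far end [[0.4779003  0.05055369 0.037     ]] [[0.4896146  0.04926616 0.037     ]]
```

View pics/top4.png

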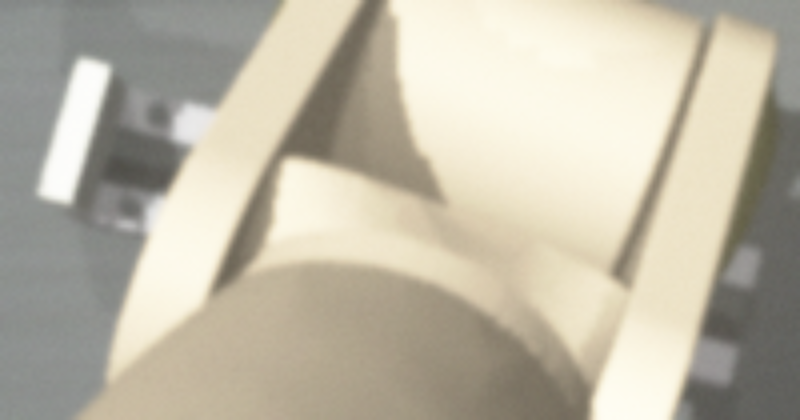

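The shaft has not moved and there is no contact force, so the fingertips may be riding higher than I assumed. I'll project the TCP into the scene view I already have.

Run:
```python
import numpy as np,pickle
c=pickle.load(open("c0.pkl","rb"))["scene"];P=np.linalg.inv(c["pose"]);K=c["camera_matrix"]
def pj(p):
    q=P@np.r_[p,1];return np.array([K[0,2]+K[0,0]*q[0]/-q[2],K[1,2]-K[1,1]*q[1]/-q[2]])
for n,p in dict(tcp=(.4591,-.0557,.0355),tcp55=(.4591,-.0557,.055),tcp75=(.4591,-.0557,.075),nearend=(.453,-.077,.037),farend=(.4866,.0495,.037),stoptop=(.5045,.1114,.072)).items():
    print(n,pj(p).round(1),((pj(p)-[200,180])*3).round(0))
w=pickle.load(open("w1.pkl","rb"));Q=np.linalg.inv(w["tool_from_camera"]);K=w["camera_matrix"]
for p in((0,0,0),(.009,0,0),(.009,.0,-.019),(.009,0,-.03),(.009,.0175,-.019),(.006,.0,0)):
    q=Q@np.r_[p,1];print(p,(K[0,2]+K[0,0]*q[0]/-q[2]).round(1),(K[1,2]-K[1,1]*q[1]/-q[2]).round(1))
from plant import robot
cs=robot.capture("scene")["image"]
import cv2
cv2.imwrite("pics/s5.png",cv2.resize(cs[205:285,260:366],None,fx=7,fy=7,interpolation=cv2.INTER_CUBIC))
```

```text
tcp [300.1 247.4] [300. 202.]
tcp55 [299.8 237.8] [299. 173.]
tcp75 [299.4 227.5] [298. 143.]
nearend [287.8 240. ] [264. 180.]
farend [365.3 280.4] [496. 301.]
stoptop [409.9 285.9] [630. 318.]
(0, 0, 0) 318.8 278.1
(0.009, 0, 0) 318.8 262.2
(0.009, 0.0, -0.019) 318.8 275.2
(0.009, 0, -0.03) 318.8 284.1
(0.009, 0.0175, -0.019) 355.7 275.2
(0.006, 0.0, 0) 318.8 267.5
```

View pics/s5.png

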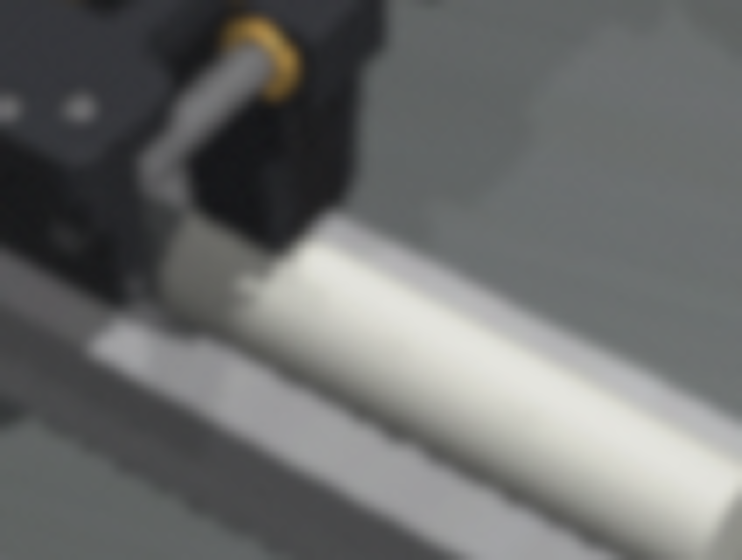

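The fingertips really end at about z 0.05–0.055, just above the shaft, while the TCP reads 0.0355. So the shut tips sit about 17–20 mm behind the reported TCP, and the gripper passed over the shaft without touching it. I'll go back behind the end and descend further, watching the force.

servo_tool --claw '[-1,-1,-1,-1,-1,-1,-1,-1]' --dp '[[-0.02,0,-0.003],[-0.04,0,-0.003],[-0.058,0,-0.003],[-0.058,0,-0.003],[-0.058,0,0.0],[-0.058,0,0.004],[-0.058,0,0.008],[-0.058,0,0.008]]' --delta_rot '[[0,0,0],[0,0,0],[0,0,0],[0,0,0],[0,0,0],[0,0,0],[0,0,0],[0,0,0]]'

```text
time_s: 4.08
tcp_pos: [0.4436, -0.1112, 0.0267]
tcp_rot: [0.793, 0.609, -0.0, -0.001]
ft_force: [0.3, -0.4, -0.0]
width: 0.0005
gripper_force: 0.0
```

servo_tool --claw '[-1,-1,-1,-1]' --dp '[[0,0,0.002],[0,0,0.004],[0,0,0.005],[0,0,0.005]]' --delta_rot '[[0,0,0],[0,0,0],[0,0,0],[0,0,0]]'

```text
time_s: 4.42
tcp_pos: [0.4439, -0.1119, 0.0224]
tcp_rot: [0.794, 0.608, -0.0, -0.0]
ft_force: [-0.1, 0.3, 0.8]
width: 0.0006
gripper_force: 0.0
```

servo_tool --claw '[-1,-1,-1,-1]' --dp '[[0,0,0.002],[0,0,0.004],[0,0,0.004],[0,0,0.004]]' --delta_rot '[[0,0,0],[0,0,0],[0,0,0],[0,0,0]]'

```text
time_s: 4.75
tcp_pos: [0.4439, -0.1121, 0.0185]
tcp_rot: [0.794, 0.608, -0.0, -0.0]
ft_force: [-0.6, -0.2, -0.8]
width: 0.0008
gripper_force: 0.0
```

servo_tool --claw '[-1,-1,-1,-1,-1,-1,-1,-1]' --dp '[[0.008,0,0],[0.014,0,0],[0.02,0,0],[0.025,0,0],[0.03,0,0],[0.035,0,0],[0.04,0,0],[0.045,0,0]]' --delta_rot '[[0,0,0],[0,0,0],[0,0,0],[0,0,0],[0,0,0],[0,0,0],[0,0,0],[0,0,0]]'

```text
time_s: 5.42
tcp_pos: [0.4558, -0.0683, 0.0186]
tcp_rot: [0.794, 0.608, -0.0, 0.0]
ft_force: [-1.0, -4.2, 0.7]
width: 0.0004
gripper_force: 1.8
```

Contact now: about 4 N against the push. Continuing.

servo_tool --claw '[-1,-1,-1,-1,-1,-1,-1,-1]' --dp '[[0.005,0,0],[0.01,0,0],[0.015,0,0],[0.02,0,0],[0.025,0,0],[0.03,0,0],[0.034,0,0],[0.038,0,0]]' --delta_rot '[[0,0,0],[0,0,0],[0,0,0],[0,0,0],[0,0,0],[0,0,0],[0,0,0],[0,0,0]]'

```text
time_s: 6.08
tcp_pos: [0.4657, -0.0316, 0.0186]
tcp_rot: [0.794, 0.608, 0.0, 0.0]
ft_force: [-0.8, -3.3, 1.3]
width: 0.0003
gripper_force: 1.9
```

```bash
python3 go.py .4695 -.0155 .0185
python3 - <<'E'
from plant import robot
import cv2,numpy as np
from h import ray
from scipy.spatial.transform import Rotation as R
o=robot.get_obs();c=robot.capture("wrist");s=robot.capture("scene")
P=np.eye(4);P[:3,:3]=R.from_quat(o["tcp_rot"]).as_matrix();P[:3,3]=o["tcp_pos"];P=P@c["tool_from_camera"]
col=c["image"][:300,314:325].max(2).mean(1);print(col[::6].astype(int).tolist())
cv2.imwrite("pics/f.png",np.vstack([cv2.resize(c["image"][:300],(560,262)),cv2.resize(s["image"][200:340,220:460],(560,327))]))
E
```

```text
6.0833 [ 0.46571456 -0.03155639  0.01857676] [-0.80908815 -3.31818972  1.26697512] 0.00027336805311185103
dp [ 0.0165 -0.0005  0.0001] rot [ 0.      0.     -0.0002]
[194, 194, 195, 194, 195, 194, 195, 194, 195, 195, 194, 195, 195, 194, 194, 193, 193, 194, 193, 192, 193, 191, 191, 190, 190, 188, 178, 177, 177, 176, 176, 175, 175, 175, 175, 174, 174, 172, 172, 172, 171, 171, 171, 170, 169, 168, 165, 164, 53, 51]
```

servo_tool --claw '[-1,-1,-1,-1,-1,-1]' --dp '[[0.001,0,0],[0.002,0,0],[0.003,0,0],[0.004,0,0],[0.005,0,0],[0.006,0,0]]' --delta_rot '[[0,0,0],[0,0,0],[0,0,0],[0,0,0],[0,0,0],[0,0,0]]'

```text
time_s: 6.68
tcp_pos: [0.467, -0.0262, 0.0185]
tcp_rot: [0.794, 0.608, -0.0, -0.0]
ft_force: [-1.1, -2.9, 0.4]
width: 0.0001
gripper_force: 1.7
```

servo_tool --claw '[-1,-1,-1,-1]' --dp '[[0.001,0,0],[0.002,0,0],[0.003,0,0],[0.004,0,0]]' --delta_rot '[[0,0,0],[0,0,0],[0,0,0],[0,0,0]]'

```text
time_s: 7.02
tcp_pos: [0.468, -0.0226, 0.0185]
tcp_rot: [0.794, 0.608, -0.0, 0.0]
ft_force: [-4.0, -11.5, -0.2]
width: 0.0003
gripper_force: 5.9
```

servo_tool --claw '[-1,-1]' --dp '[[0.001,0,0],[0.002,0,0]]' --delta_rot '[[0,0,0],[0,0,0]]'

```text
time_s: 7.18
tcp_pos: [0.4682, -0.0221, 0.0185]
tcp_rot: [0.793, 0.609, -0.002, 0.001]
ft_force: [-7.0, -21.7, 0.7]
width: 0.0005
gripper_force: 11.4
```

servo_tool --claw '[-1,-1]' --dp '[[0.001,0,0],[0.002,0,0]]' --delta_rot '[[0,0,0],[0,0,0]]'

```text
time_s: 7.35
tcp_pos: [0.4684, -0.0217, 0.0186]
tcp_rot: [0.793, 0.609, -0.003, 0.002]
ft_force: [-12.8, -34.8, 2.3]
width: 0.0004
gripper_force: 18.2
```

Force climbs from 12 to 37 N with almost no travel, so the shaft is against the stop. I'll back off along the groove and check.

servo_tool --claw '[-1,-1,-1,-1,-1,-1,-1,-1]' --dp '[[-0.002,0,0],[-0.005,0,0],[-0.01,0,0],[-0.03,0,0],[-0.03,0,-0.03],[-0.03,0,-0.06],[-0.03,0,-0.09],[-0.03,0,-0.09]]' --delta_rot '[[0,0,0],[0,0,0],[0,0,0],[0,0,0],[0,0,0],[0,0,0],[0,0,0],[0,0,0]]'

```text
time_s: 8.02
tcp_pos: [0.4637, -0.0479, 0.1132]
tcp_rot: [0.794, 0.608, 0.003, 0.004]
ft_force: [0.2, -0.1, 0.7]
width: 0.0004
gripper_force: 0.0
```

Run:
```python
from plant import robot
import cv2,numpy as np
w=robot.capture("wrist")["image"];s=robot.capture("scene")["image"]
cv2.imwrite("pics/final.png",np.vstack([cv2.resize(w[:300],(540,253)),cv2.resize(s[200:340,220:460],(540,315))]))
```

```text
(no output)
```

View pics/final.png

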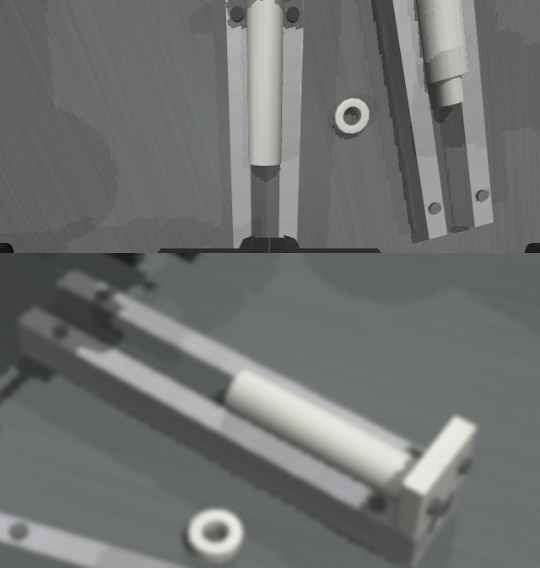

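The shaft lies in the groove with its end against the stop plate, at about (400,475) in the lower half of the picture. The other shaft and the yellow bars are untouched.

```bash
python3 -c "
from plant import robot
print(robot.job_done())"
```

```text
the job is handed in; nothing more can be done
None
```

The shaft was pushed along its groove until its end met the stop and left lying there, the other shaft was not touched, and the job is handed in; the hand-in call gave no verdict.

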